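Open the child-resistant solvent bottle at the key bench

ROBOT

A 7-joint arm with a two-finger parallel gripper is mounted at the origin on the work surface. World frame = base frame: x ahead of the robot, y to its left, z up, the work surface at z = 0. Lengths are in m, angles in rad, forces in N, time in s.
With the tool pointing down it reaches from about 0.4 to 0.85 m from the base axis. Payload 10.4 kg.
Tool frame: the origin (TCP) lies at the very end of the fingers, on their centre line; the grasp point (between the pads) lies 19 mm behind it; z points along the fingers, y is the direction in which the jaws open and shut (so a half turn about z gives the same grasp; the last joint's range is limited). The gripper opens to 87 mm and grips with 3 to 60 N. Pads are 19 mm wide; open, the fingers measure 117 mm over their backs; the gripper's body (75 mm by 190 mm) begins 51 mm behind the grasp point.
Start: joints at [1.322, 0.332, -0.065, 1.46, 0.022, 1.35, -0.088], TCP at [0.14, -0.609, 0.199] pointing down, gripper open.
Joint ranges: [-2.6, 2.6], [-0.5, 2.12], [-1.47, 1.34], [0.16, 2.42], [-1.27, 4.41], [0.06, 2.06], [-2.6, 2.6]. Speed limits (rad/s): [2.22, 2.22, 2.79, 2.79, 3.14, 3.14, 3.14].

INTERFACE

Orientations are given as a 3x3 rotation matrix whose columns are the frame's x, y, z axes.
In Python, from station import telemetry, camera, env gives the robot as it stands.
- The arm moves only by the shell command python3 -m jog 'ROWS' [OPENING] [FORCE]. ROWS is JSON, a list of rows, each a list of 2 entries, a list of its own where there are three numbers: the shift along the tool's x, y, z in cm, then the turn about the tool's z in rad. In form: [[[dx, dy, dz], spin], ...]. A call has 1 to 12 rows; each row is the pose to reach, as a shift and turn from the pose measured when the call began, along the tool's axes at that moment; what a row does not reach only later rows make up. A row lasts 1/12 s, in which the tool goes at most 41.7 mm and 7.16 degrees, less where a joint would pass 70% of its speed; a pose out of reach is approached as far as the arm can. A call with a gripper value outside its range is refused whole. OPENING is the finger opening in cm, from 0 to 8.7, set as the call begins (- or left out, the last holds). The fingers move at their own pace and stop on an object; FORCE is the grip in N (left out, the last holds). Time passes only in rows, so rows that repeat a pose let the fingers close. It gives the time, the measured TCP pose, the force and the opening at its end, in the units of the state.
- telemetry.observe(): the state, without advancing time (a new reading comes with each control period).
- camera(name): name is "side" or "top"; returns a dict with "image" (480x640x3 uint8, red, green, blue), "mtx" (3x3 intrinsics, pixels), "world_to_cam" (4x4, takes a point from world to camera coordinates). Camera axes: x right, y up, looking along -z (the intrinsics and any distortion apply to the point x, -y, -z); pixel columns grow to the right and rows downward; lengths in m; the calibration is good to about 2 mm. A picture is of the moment at which its call begins. There is no depth.
- env.sign_off(): hands the job in, once; it reports no verdict.
The state is a dict: "time": time; "qpos": joint angles; "joint_velocities": joint speeds; "tau": joint torques, N m; "tcp_pos": TCP position; "tool_rot": TCP orientation; "wrist_force": force on the tool from outside, world axes, zero at the start; "ft_torque": the same for the moment, N m; "gripper_width": finger opening in m.
Only numpy, scipy, OpenCV 4.12 (cv2) and the standard library are available. Lean on these libraries where they do the work, as an engineer would, in place of code of your own. Each camera call takes 0.05 s, during which the arm holds its last target.

TASK

Open the grey solvent bottle that stands in the bench cradle: its red child-resistant cap only comes free if it is pressed down firmly, but not forced, while it is turned anticlockwise. Lift the cap off and stand it in the steel dish the same way up as it was on the bottle, without letting it fall, and let go of it. Leave the other things on the bench where they are.

Things in the scene. Friction and masses are not known exactly. Their poses are not given: they have to be found in the camera images.
- cap: Red plastic cap, 30 mm high, 30 g: the upper 16 mm is a ribbed round grip 47 mm across, below it a skirt 44 mm across. Origin: centre of the skirt's lower rim; z up through the top; x along the white line on the top. At the start its origin is 154 mm above the cradle's, on the same axis. Three lugs inside the skirt sit in notches of a collar on the bottle's neck; sideways play up to 2.5 mm.
- cap_top (a point): Centre of the cap's top, 30 mm above its origin. To free the cap: push it at least 2.5 mm down into the bottle (3 to 4 is good), keep it down while turning it anticlockwise seen from above by 45 to 72 deg (60 is best; end stop at about 78), then lift. Turned unpressed or against the stop it only drags the neck's collar round with it (0.1 N m) and stays locked; pressing and turning by 60 deg still opens it.
- socket_rim (a point): Centre of the socket's rim, 58 mm above the cradle's origin. A spring in the neck pushes the cap up with 8 N when closed, 12.5 N at 2.5 mm down (just free to turn), 15.5 N at 4.2 mm, where it meets a hard stop. Press with 15 to 20 N and give way to side forces; over 32 N of contact in all between cap and bottle damages them. Once free it is pushed up.
- cradle: Cradle screwed to the bench: steel base 130 x 120 x 12 mm, blue square socket 88 mm wide around a grey bottle 68 mm across. Origin: centre of its underside, on the bottle's axis; z up. The bottle cannot turn or tip but is stuck by friction 4 to 24 mm above a hidden seat (differs each time): pressing the cap with 2 to 5 N slides it down to the seat; only then does the cap go down into it.
- dish: Round steel dish, 140 mm across the rim, 18 mm high, inner floor flat, 4 mm above its origin and about 120 mm across; origin at the centre of its underside; loose, 0.35 to 0.7 kg.
- oil_bottle: Bystander: amber bottle with a black cap, 48 mm across, 120 mm high; origin at the centre of its underside.
- blue_carton: Bystander: blue carton 55 x 95 x 45 mm; origin at the centre of its underside.
- green_carton: Bystander: green carton 55 x 85 x 50 mm; origin at the centre of its underside.
- yellow_carton: Bystander: yellow carton 55 x 75 x 50 mm; origin at the centre of its underside.
- padlock: Bystander: brass padlock standing up, 24 x 50 mm, 72 mm high with its shackle; origin at the centre of its underside.
- brush: Bystander: hand brush lying flat along its x axis, under 250 mm long.
- screwdriver: Bystander: screwdriver with an orange handle lying along its x axis, under 250 mm long.
- key_blank: Bystander: flat brass key blank, 55 mm long, 5 mm thick; origin at the centre of its bow.
There are look-alikes about, which are no part of the job. Leave any orange or purple look-alike of the cradle alone.

How it is judged:
On the way:
1. the cap has been lifted clear of the bottle's neck (z of cap in the frame of cradle above 0.19 m), for 0.1 s.
At the end, for the whole second after the job is handed in: The cap stands upright (within 0.1 rad) on the dish's floor, its centre within 45 mm of the dish's, released and at rest; the dish is flat on the bench and at rest (horizontal distance between cap and dish below 0.045 m and z of cap in the frame of dish between 0 and 0.009 m and angle between cap's own z axis and vertical below 0.1 rad and linear speed of each of cap, dish below 0.02 m/s and angle between dish's own z axis and vertical below 0.05 rad and contact force between the fingers and cap below 0.1 N); the robot touches nothing.
It fails at once if the cap is pushed, pulled or forced against the bottle with more than 32 N (contact force between cap and cradle above 32 N).
It fails at once if the cap is dropped (moving faster than 0.6 m/s with no finger on it) (linear speed of cap above 0.6 m/s and contact force between the fingers and cap below 0.1 N).
It fails at once if another thing on the bench is moved by more than 30 mm (distance of any of oil_bottle, blue_carton, green_carton, yellow_carton, padlock, brush, screwdriver, key_blank from where it was at the start of the episode above 0.03 m).
It fails at once if the dish is moved by more than 60 mm (distance of dish from where it was at the start of the episode above 0.06 m).
It also fails if it takes over 72 s, if anything falls off the work surface, if the arm or the gripper's body presses on something with over 40 N, if the wrist force passes 120 N, or if a joint passes its speed limit or range.

## Working session

There is one attempt and no reset: what is moved stays moved. The work goes in short steps, Python scripts to look and compute and a shell command to move; the robot and the scene stay as the last step left them, time stands still between calls to the robot, and variables do not carry over. Pictures are saved under pics/ and viewed, and the job is handed in when it is done.

```bash
ls; mkdir -p pics
python3 - <<'E'
from station import telemetry, camera, env
import cv2, numpy as np, pickle
s=telemetry.observe()
print({k:np.round(v,3).tolist() for k,v in s.items()})
for n in ("side","top"):
    c=camera(n); cv2.imwrite(f"pics/{n}0.png",c["image"][:,:,::-1]); pickle.dump(c,open(f"{n}0.pkl","wb"))
    print(n,c["mtx"].round(1).tolist(),c["world_to_cam"].round(3).tolist(),[k for k in c])
E
```

```text
pics
{'time': 0.0, 'qpos': [1.322, 0.333, -0.065, 1.461, 0.022, 1.35, -0.089], 'joint_velocities': [-0.001, -0.001, -0.001, -0.0, 0.001, -0.002, 0.001], 'tau': [-0.001, -62.326, 0.024, -38.99, -0.061, 0.04, 0.0], 'tcp_pos': [0.14, -0.609, 0.198], 'tool_rot': [[0.975, 0.224, -0.0], [0.224, -0.975, 0.001], [-0.0, -0.001, -1.0]], 'wrist_force': [0.314, 0.271, -0.337], 'ft_torque': [0.021, -0.048, -0.063], 'gripper_width': 0.087}
side [[489.6, 0.0, 312.8], [0.0, 489.6, 247.9], [0.0, 0.0, 1.0]] [[-0.851, -0.524, 0.022, 0.418], [0.309, -0.467, 0.828, -0.283], [-0.424, 0.712, 0.56, -1.012], [0.0, 0.0, 0.0, 1.0]] ['image', 'mtx', 'world_to_cam']
top [[576.1, 0.0, 317.6], [0.0, 576.1, 246.0], [0.0, 0.0, 1.0]] [[-0.068, -0.998, 0.005, 0.021], [0.97, -0.065, 0.235, -0.518], [-0.234, 0.021, 0.972, -1.287], [0.0, 0.0, 0.0, 1.0]] ['image', 'mtx', 'world_to_cam']
```

View pics/side0.png

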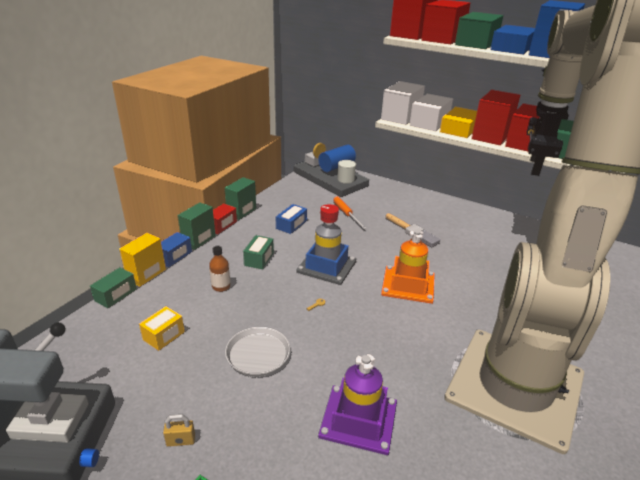

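View pics/top0.png

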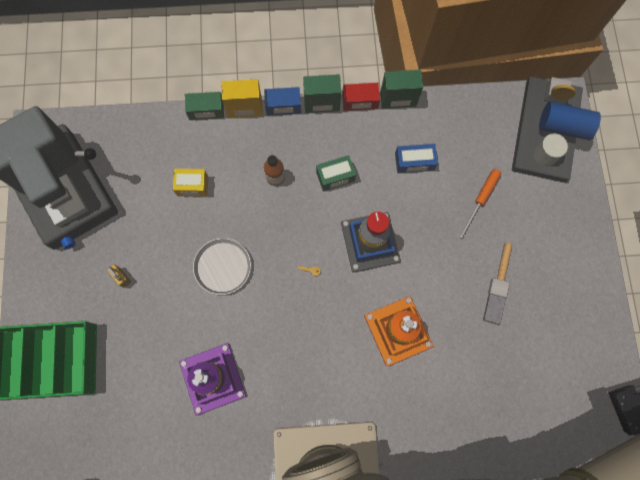

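Side shows the blue cradle with its grey bottle and red cap (329,213); top shows the cap at (376,222). 

Candidates, by top-view pixel:
- Blue cradle with red cap (376,222): matches the description.
- Orange look-alike (408,325).
- Purple look-alike (205,378).
- Red box (361,97).

The dish is at top (222,266).

```bash
cat > h.py <<'E'
import numpy as np, cv2
def ray(c,uv):
    R=c["world_to_cam"][:3,:3];t=c["world_to_cam"][:3,3];K=c["mtx"]
    d=np.linalg.solve(K,[uv[0],uv[1],1.]); d=R.T@np.array([d[0],-d[1],-d[2]]); return -R.T@t,d/np.linalg.norm(d)
def plane(c,uv,z):
    o,d=ray(c,uv); return o+d*(z-o[2])/d[2]
def two(c1,u1,c2,u2):
    o1,d1=ray(c1,u1);o2,d2=ray(c2,u2)
    s=np.linalg.lstsq(np.c_[d1,-d2],o2-o1,rcond=None)[0]
    a=o1+d1*s[0];b=o2+d2*s[1];return (a+b)/2,np.linalg.norm(a-b)
def proj(c,p):
    q=c["world_to_cam"]@np.r_[p,1]; q=c["mtx"]@[q[0],-q[1],-q[2]]; return q[:2]/q[2]
def mask(img,lo,hi,box):
    h=cv2.cvtColor(img,cv2.COLOR_RGB2HSV); m=cv2.inRange(h,np.array(lo),np.array(hi))
    if lo[0]==0: m|=cv2.inRange(h,np.array([172,lo[1],lo[2]]),np.array([180,hi[1],hi[2]]))
    k=np.zeros_like(m);x0,y0,x1,y1=box;k[y0:y1,x0:x1]=m[y0:y1,x0:x1];return k
E
python3 - <<'E'
import pickle; from h import *
S=pickle.load(open("side0.pkl","rb"));T=pickle.load(open("top0.pkl","rb"))
big=lambda c,b,s:cv2.resize(c["image"][b[1]:b[3],b[0]:b[2],::-1],None,fx=s,fy=s,interpolation=cv2.INTER_CUBIC)
a=big(S,(290,190,370,290),5);b=big(T,(335,195,415,275),5)
b=cv2.copyMakeBorder(b,0,100,0,0,cv2.BORDER_CONSTANT)
cv2.imwrite("pics/crop.png",np.hstack([a,b]))
for c,bx in((S,(310,195,350,235)),(T,(355,200,400,245))):
    m=mask(c["image"],(0,130,60),(6,255,255),bx)
    ys,xs=np.nonzero(m);print(len(xs),xs.mean(),ys.mean(),xs.min(),xs.max(),ys.min(),ys.max())
    q=cv2.minAreaRect(np.c_[xs,ys].astype(np.float32));print(q)
E
```

```text
273 329.24175824175825 213.0732600732601 321 338 204 222
((329.5, 213.0), (18.0, 17.0), 90.0)
349 377.5702005730659 222.43839541547277 367 388 212 233
((377.2500305175781, 222.25003051757812), (20.50609588623047, 21.21320343017578), 45.0)
```

View pics/crop.png

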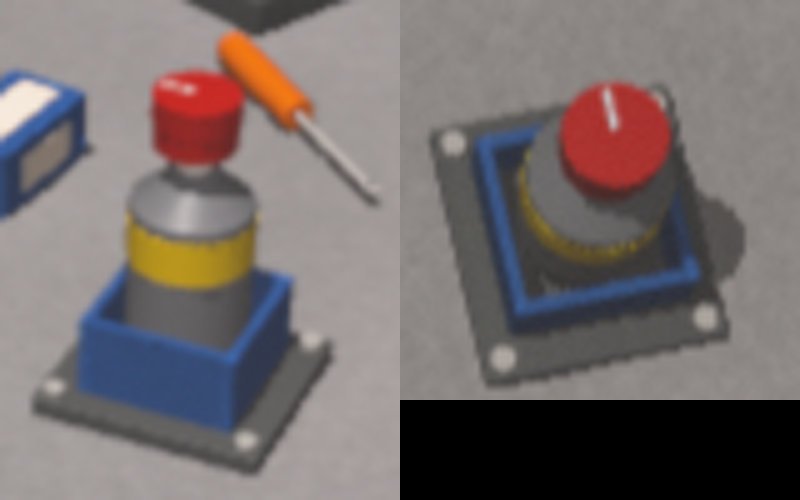

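The crop confirms the choice: a red cap with a white line on a grey bottle with a yellow band, in a blue socket. Next I locate the cap and dish.

Run:
```python
import pickle; from h import *
S=pickle.load(open("side0.pkl","rb"));T=pickle.load(open("top0.pkl","rb"))
p,e=two(S,(329.5,213.2),T,(377.6,222.4));print("cap two-view",p,e)
# silhouette centre shift correction
def ring(x,y): 
    a=np.linspace(0,6.28,60);return [np.array([x+r*np.cos(t),y+r*np.sin(t),z]) for r,z in((.0235,.184),(.0235,.168),(.022,.168),(.022,.154)) for t in a]
for c in (S,T):
    q=np.array([proj(c,k) for k in ring(p[0],p[1])]);print("pred box",q.min(0),q.max(0),(q.min(0)+q.max(0))/2)
sc=[(345.6,223.4),(396,258.4),(355.6,266.6),(387,214.6)]
w=np.array([plane(T,u,.014) for u in sc]);print(w.round(4),(w[:2].mean(0)+w[2:].mean(0))/2)
print(np.linalg.norm(w[0]-w[1]),np.linalg.norm(w[2]-w[3]))
# dish: ellipse from greyscale
g=cv2.cvtColor(T["image"],cv2.COLOR_RGB2GRAY)[230:305,180:265]
x=cv2.resize(g,None,fx=6,fy=6,interpolation=cv2.INTER_CUBIC)
y=cv2.resize(cv2.cvtColor(S["image"],cv2.COLOR_RGB2GRAY)[320:385,215:300],None,fx=6,fy=6,interpolation=cv2.INTER_CUBIC)
cv2.imwrite("pics/dishT.png",x);cv2.imwrite("pics/dishS.png",y)
```

```text
cap two-view [ 0.53611268 -0.14600012  0.16633545] 0.0012540994640330935
pred box [320.08058377 202.58800023] [338.82680864 221.72420017] [329.45369621 212.1561002 ]
pred box [366.99525967 209.93191522] [389.53854262 233.8841183 ] [378.26690115 221.90801676]
[[ 0.5817 -0.0875  0.014 ]
 [ 0.486  -0.202   0.014 ]
 [ 0.4725 -0.103   0.014 ]
 [ 0.5973 -0.191   0.014 ]] [ 0.53437389 -0.14587696  0.014     ]
0.1491908080951054 0.1527604032841057
```

View pics/dishT.png

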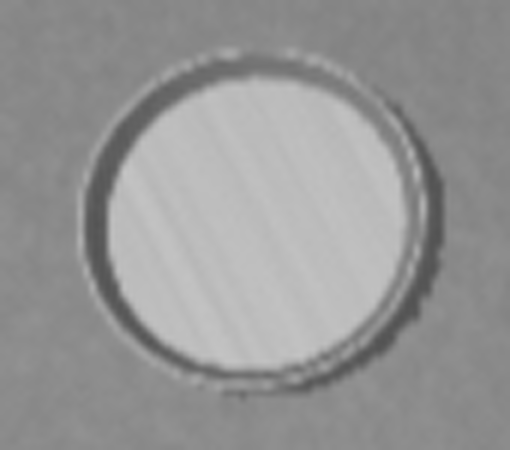

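View pics/dishS.png

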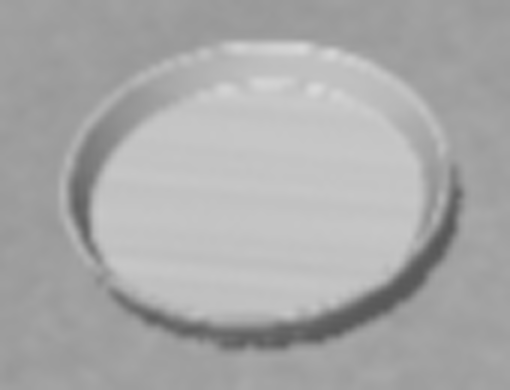

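```bash
python3 - <<'E'
import pickle; from h import *
S=pickle.load(open("side0.pkl","rb"));T=pickle.load(open("top0.pkl","rb"))
print("rim",plane(T,(222.3,266.2),.018),"floorT",plane(T,(223.1,267.2),.004),"floorS",plane(S,(257.9,354.2),.004))
print("dish two",two(S,(257.9,354.2),T,(223.1,267.2)))
E
python3 -m jog '[[[0,0,-3],0],[[0,0,-6],0],[[3,-2,-8],0],[[6,-4.5,-8],0],[[9,-7,-8],0],[[12.5,-9,-8],0],[[15.5,-11.5,-8],0],[[19,-14,-8],0],[[22,-16.5,-8],0],[[25,-18.5,-8],0],[[28,-21,-8],0],[[31,-23,-8],0]]' 8.7
python3 -c "
from station import telemetry
s=telemetry.observe();print(s['qpos'].round(3),s['joint_velocities'].round(2))"
```

```text
rim [0.49407476 0.21612497 0.018     ] floorT [0.49449423 0.21635177 0.004     ] floorS [0.49456711 0.22176627 0.004     ]
dish two (array([ 0.49665384,  0.21760307, -0.00128959]), np.float64(0.0021930436000355148))
time: 1.1
tcp_pos: [0.3913, -0.3131, 0.2788]
tool_rot: [[0.975, 0.224, -0.001], [0.224, -0.975, 0.001], [-0.0, -0.001, -1.0]]
wrist_force: [0.7, -0.5, -0.1]
gripper_width: 0.0872
[ 0.933  0.046 -0.36   1.634  0.016  1.466 -0.772] [-0.47  0.09 -0.41 -0.08  0.05 -0.   -0.88]
```

```bash
python3 -m jog '[[[2,-1.5,0.5],0.11],[[4,-3,0.5],0.22],[[6,-4.5,1],0.33],[[8,-6,1],0.44],[[10,-7.5,1],0.55],[[12,-9,1],0.66],[[14,-10.3,1],0.77],[[16,-11.7,1],0.88],[[17.8,-13.2,1],0.99],[[17.8,-13.2,1],1.1],[[17.8,-13.2,1],1.2],[[17.8,-13.2,1],1.2]]' 8.7
python3 - <<'E'
from station import telemetry,camera
from h import *
import pickle
s=telemetry.observe();print(s['qpos'].round(3))
for n in("side","top"):
    c=camera(n);pickle.dump(c,open(n+"1.pkl","wb"))
    cv2.imwrite("pics/%s1.png"%n,c["image"][:,:,::-1])
E
```

```text
time: 2.1
tcp_pos: [0.5351, -0.144, 0.2684]
tool_rot: [[0.559, -0.829, -0.002], [-0.829, -0.559, 0.002], [-0.002, 0.0, -1.0]]
wrist_force: [-0.5, -0.0, -0.3]
gripper_width: 0.0872
[ 0.602  0.183 -0.483  1.519  0.084  1.463 -2.431]
```

View pics/side1.png

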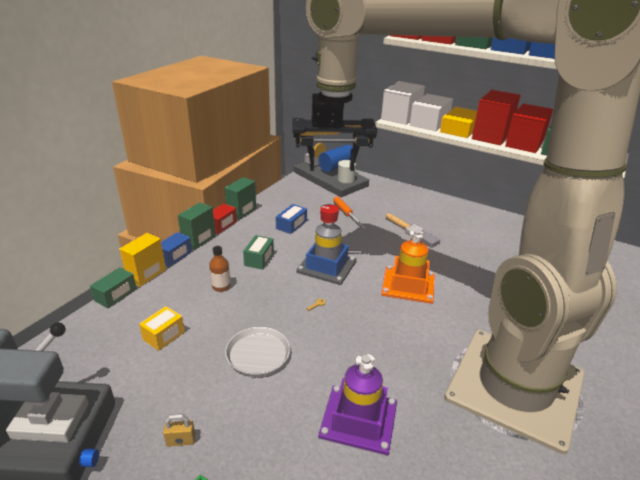

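The gripper is now above the cap (329,213), and the bench is otherwise unchanged. I'll descend with the spin backed off a little.

```bash
python3 -m jog '[[[0,0,1],-0.1],[[0,0,2.5],-0.2],[[0,0,4],-0.3],[[0,0,5.5],-0.4],[[0,0,7],-0.5],[[0,0,8.5],-0.6],[[0,0,9.8],-0.6],[[0,0,10.8],-0.6],[[0,0,10.8],-0.6]]' 8.7
python3 - <<'E'
from station import telemetry,camera
from h import *
import pickle
s=telemetry.observe();print(s['qpos'].round(3),s['tcp_pos'].round(4),s['tool_rot'].round(3).tolist())
im=[]
for n,b in(("side",(270,140,390,290)),("top",(310,160,430,310))):
    c=camera(n)
    im.append(cv2.resize(c["image"][b[1]:b[3],b[0]:b[2],::-1],None,fx=3.3,fy=3.3,interpolation=cv2.INTER_CUBIC))
cv2.imwrite("pics/g1.png",np.hstack(im))
E
```

```text
time: 2.95
tcp_pos: [0.5335, -0.1446, 0.1586]
tool_rot: [[0.932, -0.361, -0.004], [-0.361, -0.932, 0.002], [-0.005, -0.001, -1.0]]
wrist_force: [-0.2, 0.3, 0.2]
gripper_width: 0.0871
[ 0.648  0.249 -0.537  1.683  0.132  1.251 -1.858] [ 0.5335 -0.1446  0.1586] [[0.932, -0.361, -0.004], [-0.361, -0.932, 0.002], [-0.005, -0.001, -1.0]]
```

View pics/g1.png

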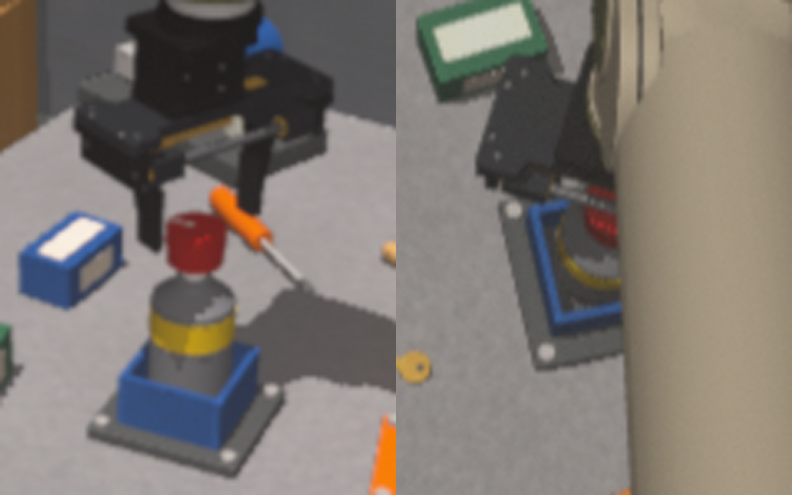

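Run:
```python
from h import *
import pickle
c=pickle.load(open("side0.pkl","rb"))
t=np.array([.5335,-.1446,.1586]);y=np.array([-.361,-.932,0])
f=lambda p:((proj(c,p)-[270,140])*3.3).round(1)
for k in(-.0585,-.0435,0,.0435,.0585):print(k,f(t+k*y))
print("cap rim",f([.535,-.145,.154]),"top",f([.535,-.145,.184]))
```

```text
-0.0585 [137.  274.2]
-0.0435 [152.7 268.3]
0 [197.2 251.7]
0.0435 [240.1 235.7]
0.0585 [254.6 230.3]
cap rim [195.5 256.1] top [197.1 222.3]
```

Run:
```python
from station import telemetry,camera
from h import *
s=telemetry.observe();print(s['tcp_pos'].round(4))
c=camera("side")
b=(300,170,370,235)
i=cv2.resize(c["image"][b[1]:b[3],b[0]:b[2],::-1],None,fx=10,fy=9,interpolation=cv2.INTER_CUBIC)
i=np.clip(i.astype(float)*1.6+20,0,255).astype(np.uint8)
for k in(-.0585,-.0435,.0435,.0585):
    p=s['tcp_pos']+k*s['tool_rot'][:,1]; u=(proj(c,p)-b[:2])*[10,9]; cv2.circle(i,tuple(int(v) for v in u),3,(0,255,0),-1)
cv2.imwrite("pics/g2.png",i)
```

```text
[ 0.5347 -0.1446  0.1609]
```

View pics/g2.png

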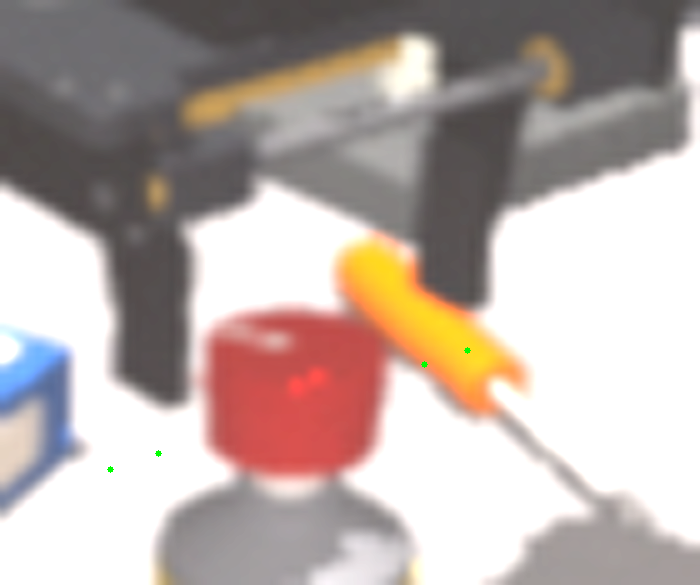

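Run:
```python
from h import *
import pickle
t=np.array([.5351,-.144,.2684]);R=np.array([[0.559,-0.829,-0.002],[-0.829,-0.559,0.002],[-0.002,0,-1]])
o=[]
for n,b in(("side",(290,120,370,200)),("top",(300,120,460,240))):
    c=pickle.load(open(n+"1.pkl","rb"));f=400/(b[3]-b[1])
    i=cv2.resize(c["image"][b[1]:b[3],b[0]:b[2],::-1],None,fx=f,fy=f,interpolation=cv2.INTER_CUBIC)
    i=np.clip(i.astype(float)*1.5+20,0,255).astype(np.uint8)
    for k in(-.0585,-.0435,.0435,.0585):
      for x in(-.0095,.0095):
       for z in (0,):
        p=t+R@[x,k,z];u=(proj(c,p)-b[:2])*f;cv2.circle(i,tuple(int(v) for v in u),2,(0,255,0),-1)
    o.append(i[:,:400])
cv2.imwrite("pics/g3.png",np.hstack(o))
```

```text
(no output)
```

View pics/g3.png

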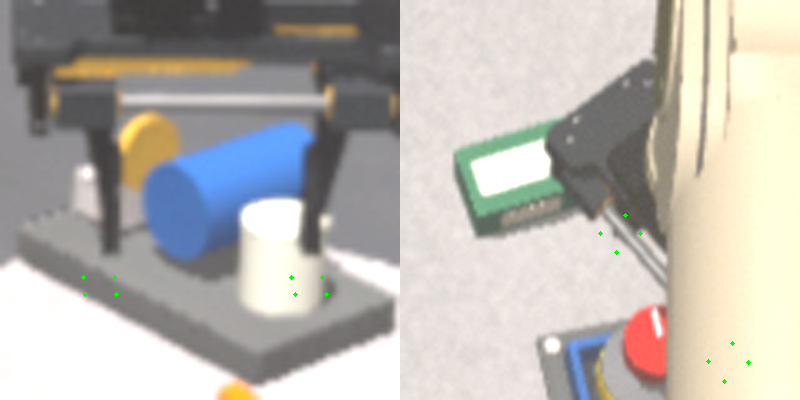

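Run:
```python
from h import *
import pickle
t=np.array([.5351,-.144,.2684]);R=np.array([[0.559,-0.829,-0.002],[-0.829,-0.559,0.002],[-0.002,0,-1]])
n,b="top",(340,150,410,215)
c=pickle.load(open(n+"1.pkl","rb"));f=10
i=cv2.resize(c["image"][b[1]:b[3],b[0]:b[2],::-1],None,fx=f,fy=f,interpolation=cv2.INTER_CUBIC)
i=np.clip(i.astype(float)*2+20,0,255).astype(np.uint8)
for z,col in ((0,(0,255,0)),(-.02,(255,0,255)),(-.07,(0,0,255))):
 for k in(-.0585,-.0435):
  for x in(-.0095,.0095):
    p=t+R@[x,k,z];u=(proj(c,p)-b[:2])*f;cv2.circle(i,tuple(int(v) for v in u),4,col,-1)
cv2.imwrite("pics/g4.png",i)
```

```text
(no output)
```

View pics/g4.png

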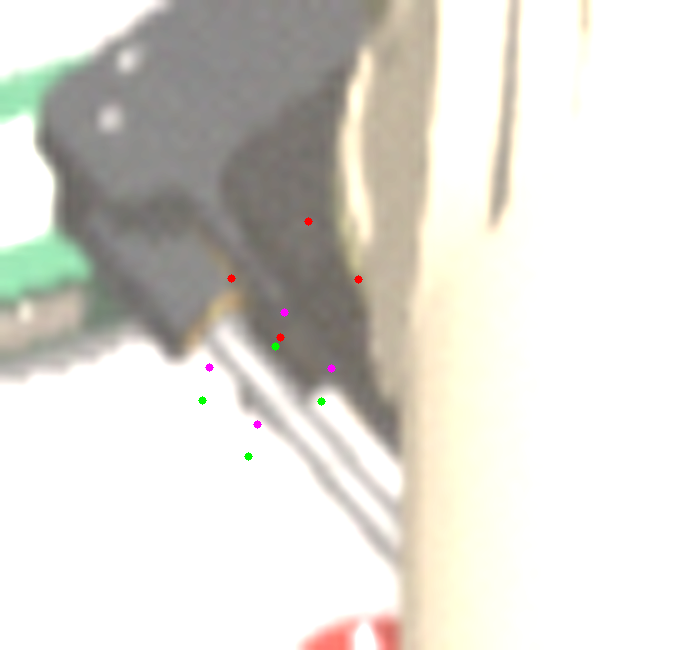

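The visible fingertips sit about 20 mm above where the reported TCP projects, in both views. I'll go lower with the jaws still open, which is safe because they are wider than the bottle, then close gently and look.

```bash
python3 -m jog '[[[0,0,0.7],0],[[0,0,1.2],0],[[0,0,1.2],0],[[0,0,1.2],0]]' 8.7
python3 -m jog '[[[0,0,0],0],[[0,0,0],0],[[0,0,0],0],[[0,0,0],0],[[0,0,0],0]]' 5.2 5
python3 - <<'E'
from station import telemetry,camera
from h import *
s=telemetry.observe();print(s['tcp_pos'].round(4))
c=camera("side")
b=(300,170,370,235)
i=cv2.resize(c["image"][b[1]:b[3],b[0]:b[2],::-1],None,fx=10,fy=9,interpolation=cv2.INTER_CUBIC)
i=np.clip(i.astype(float)*1.6+20,0,255).astype(np.uint8)
w=s['gripper_width']/2
for k in(-w,w):
    p=s['tcp_pos']+k*s['tool_rot'][:,1]; u=(proj(c,p)-b[:2])*[10,9]; cv2.circle(i,tuple(int(v) for v in u),3,(0,255,0),-1)
cv2.imwrite("pics/g5.png",i)
E
```

```text
time: 3.43
tcp_pos: [0.5349, -0.1446, 0.1491]
tool_rot: [[0.932, -0.362, -0.001], [-0.362, -0.932, 0.001], [-0.001, -0.001, -1.0]]
wrist_force: [0.4, 0.2, 0.3]
gripper_width: 0.0867
time: 3.85
tcp_pos: [0.535, -0.1445, 0.1493]
tool_rot: [[0.932, -0.362, -0.001], [-0.362, -0.932, 0.001], [-0.001, -0.001, -1.0]]
wrist_force: [-0.3, 0.2, -0.1]
gripper_width: 0.0615
[ 0.535  -0.1445  0.1493]
```

View pics/g5.png

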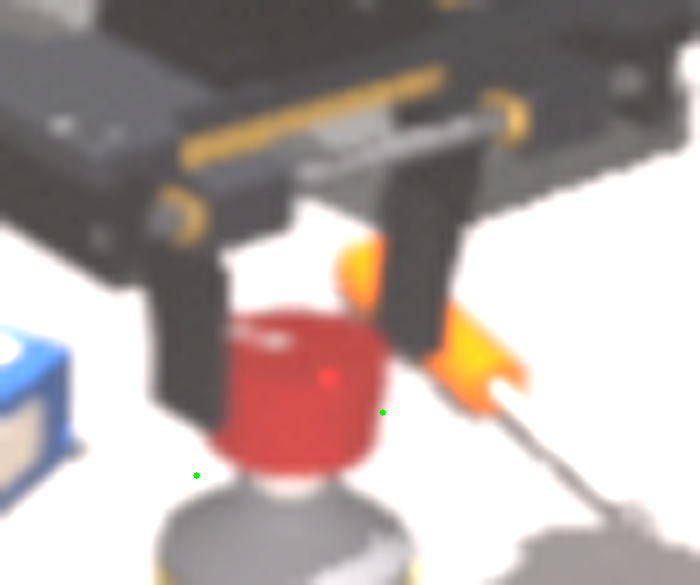

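The fingertips straddle the cap, left (190,420) and right (410,350), overlapping its upper grip with the tips above the rim. I'll close gently first and watch the side force.

```bash
python3 -m jog '[[[0,0,0],0],[[0,0,0],0],[[0,0,0],0],[[0,0,0],0]]' 4.0 5
python3 -m jog '[[[0,0,0],0],[[0,0,0],0],[[0,0,0],0]]' 4.0 5
python3 - <<'E'
from station import telemetry,camera
from h import *
s=telemetry.observe();print(s['tcp_pos'].round(4),s['gripper_width'],s['wrist_force'],s['ft_torque'])
c=camera("side")
b=(300,170,370,235)
i=cv2.resize(c["image"][b[1]:b[3],b[0]:b[2],::-1],None,fx=10,fy=9,interpolation=cv2.INTER_CUBIC)
i=np.clip(i.astype(float)*1.6+20,0,255).astype(np.uint8)
cv2.imwrite("pics/g6.png",i)
E
```

```text
time: 4.23
tcp_pos: [0.5353, -0.1437, 0.1493]
tool_rot: [[0.933, -0.361, -0.0], [-0.361, -0.933, 0.002], [-0.001, -0.002, -1.0]]
wrist_force: [1.1, 3.1, 0.2]
gripper_width: 0.047
time: 4.48
tcp_pos: [0.5354, -0.1437, 0.1494]
tool_rot: [[0.933, -0.361, 0.0], [-0.361, -0.933, 0.002], [-0.001, -0.002, -1.0]]
wrist_force: [0.7, 2.5, -0.4]
gripper_width: 0.047
[ 0.5354 -0.1437  0.1494] 0.04702010804745039 [ 0.74204948  2.49332617 -0.37248561] [ 0.60501813 -0.21253069  0.01969852]
```

View pics/g6.png

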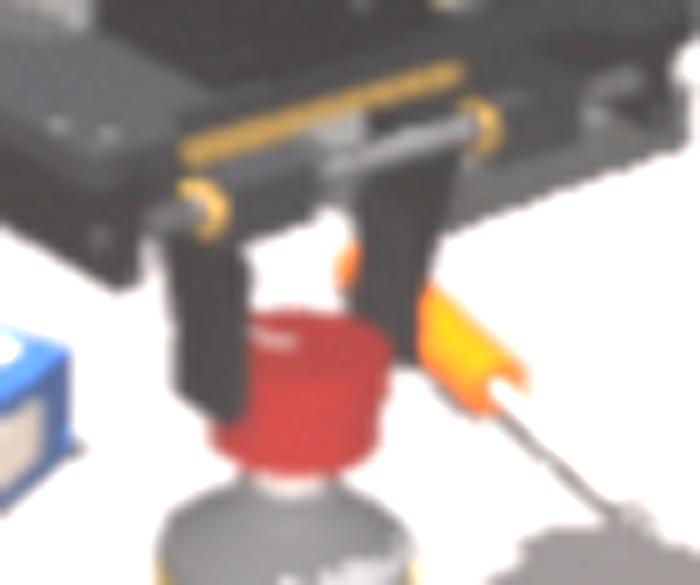

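Width reads 47.0 mm, so the jaws are on the ribbed grip. The side force is about 2.6 N, so I'll ease that off, firm the grip, then press in small steps.

```bash
python3 -m jog '[[[0,-0.07,0],0],[[0,-0.07,0],0],[[0,-0.07,0],0]]' 4.0 15
python3 -m jog '[[[0,0,0],0],[[0,0,0],0],[[0,0,0],0],[[0,0,0],0]]' 4.0 50
python3 -m jog '[[[0,0,0.1],0],[[0,0,0.2],0],[[0,0,0.3],0],[[0,0,0.3],0]]' 4.0 50
```

```text
time: 4.78
tcp_pos: [0.5354, -0.1436, 0.1493]
tool_rot: [[0.932, -0.361, -0.0], [-0.361, -0.932, 0.001], [-0.001, -0.001, -1.0]]
wrist_force: [-0.6, -0.6, 0.5]
gripper_width: 0.046
time: 5.12
tcp_pos: [0.5354, -0.1437, 0.1494]
tool_rot: [[0.932, -0.361, -0.0], [-0.361, -0.932, 0.001], [-0.001, -0.001, -1.0]]
wrist_force: [-0.4, 1.1, 1.7]
gripper_width: 0.0455
time: 5.45
tcp_pos: [0.5354, -0.1437, 0.1461]
tool_rot: [[0.932, -0.361, -0.0], [-0.361, -0.932, 0.001], [-0.001, -0.001, -1.0]]
wrist_force: [0.8, -0.2, -0.9]
gripper_width: 0.0456
```

```bash
python3 -m jog '[[[0,0,0.1],0],[[0,0,0.2],0],[[0,0,0.3],0],[[0,0,0.3],0]]'
python3 -m jog '[[[0,0,0.1],0],[[0,0,0.2],0],[[0,0,0.3],0],[[0,0,0.3],0]]'
python3 - <<'E'
from station import telemetry,camera
from h import *
s=telemetry.observe();print(s['tcp_pos'].round(4),s['gripper_width'],s['wrist_force'],s['ft_torque'])
c=camera("side")
b=(300,170,370,235)
i=cv2.resize(c["image"][b[1]:b[3],b[0]:b[2],::-1],None,fx=10,fy=9,interpolation=cv2.INTER_CUBIC)
i=np.clip(i.astype(float)*1.6+20,0,255).astype(np.uint8)
cv2.imwrite("pics/g7.png",i)
E
```

```text
time: 5.78
tcp_pos: [0.5354, -0.1436, 0.1428]
tool_rot: [[0.932, -0.361, -0.0], [-0.361, -0.932, 0.001], [-0.001, -0.001, -1.0]]
wrist_force: [0.9, 1.2, -1.0]
gripper_width: 0.046
time: 6.12
tcp_pos: [0.5353, -0.1436, 0.1396]
tool_rot: [[0.932, -0.361, -0.001], [-0.361, -0.932, 0.002], [-0.001, -0.001, -1.0]]
wrist_force: [1.8, 0.6, -0.6]
gripper_width: 0.0457
[ 0.5353 -0.1436  0.1396] 0.04567869993441141 [ 1.79405538  0.55305832 -0.64542225] [ 0.10475787 -0.20804336  0.05562107]
```

View pics/g7.png

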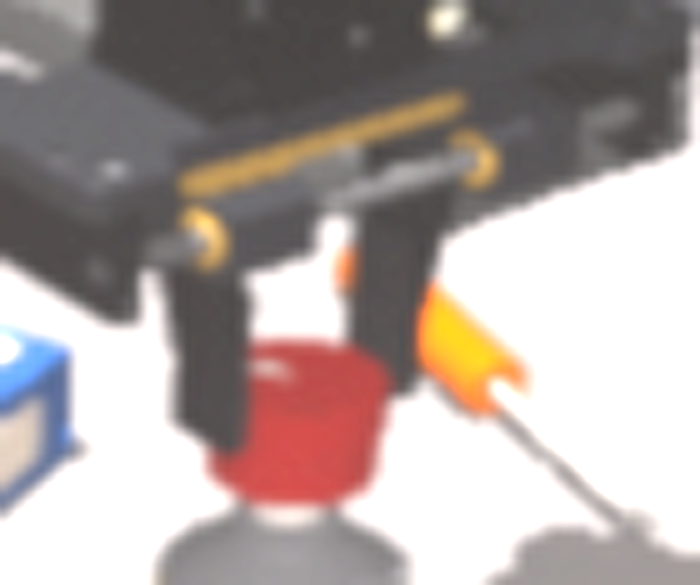

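The cap top row moved from 315 to 345 and the bottle went with it, so the bottle is sliding in its cradle without slip at the fingers. I'll keep going.

```bash
for k in 1 2; do python3 -m jog '[[[0,0,0.1],0],[[0,0,0.2],0],[[0,0,0.2],0]]' | egrep 'pos|force'; done
```

```text
tcp_pos: [0.5353, -0.1437, 0.1374]
wrist_force: [0.9, -0.0, -0.2]
tcp_pos: [0.5353, -0.1436, 0.1352]
wrist_force: [1.1, 0.1, -1.0]
```

```bash
python3 -m jog '[[[0,0,0.1],0],[[0,0,0.2],0],[[0,0,0.2],0]]' | egrep 'pos|force'
```

```text
tcp_pos: [0.5353, -0.1436, 0.133]
wrist_force: [1.2, 1.2, -0.5]
```

```bash
python3 -m jog '[[[0,0,0.1],0],[[0,0,0.2],0],[[0,0,0.2],0]]' | egrep 'pos|force'
```

```text
tcp_pos: [0.5353, -0.1436, 0.1308]
wrist_force: [1.6, -0.5, -1.6]
```

```bash
python3 -m jog '[[[0,0,0.1],0],[[0,0,0.2],0],[[0,0,0.2],0]]' | egrep 'pos|force'
```

```text
tcp_pos: [0.5353, -0.1436, 0.1286]
wrist_force: [1.1, 0.7, -0.8]
```

```bash
python3 -m jog '[[[0,0,0.1],0],[[0,0,0.15],0],[[0,0,0.15],0]]' | egrep 'pos|force'
```

```text
tcp_pos: [0.5355, -0.1437, 0.1277]
wrist_force: [-2.4, 1.1, 8.0]
```

```bash
python3 -m jog '[[[0,0,0.1],0],[[0,0,0.2],0],[[0,0,0.2],0]]' | egrep 'pos|force'
```

```text
tcp_pos: [0.5355, -0.1437, 0.1266]
wrist_force: [-4.3, 1.3, 9.9]
```

```bash
python3 -m jog '[[[0,0,0.1],0],[[0,0,0.2],0],[[0,0,0.2],0]]' | egrep 'pos|force'
```

```text
tcp_pos: [0.5356, -0.1437, 0.1256]
wrist_force: [-5.0, 1.8, 12.4]
```

```bash
python3 -m jog '[[[-0.04,0.01,0.1],0],[[-0.08,0.02,0.2],0],[[-0.08,0.02,0.2],0],[[-0.08,0.02,0.2],0]]' | egrep 'pos|force'
```

```text
tcp_pos: [0.5355, -0.1437, 0.1251]
wrist_force: [-1.7, 1.9, 12.4]
```

```bash
python3 -m jog '[[[-0.04,0.01,0.1],0],[[-0.05,0.02,0.2],0],[[-0.05,0.02,0.2],0],[[-0.05,0.02,0.2],0]]' | egrep 'pos|force'
```

```text
tcp_pos: [0.5356, -0.1438, 0.1247]
wrist_force: [-2.7, 2.4, 13.1]
```

```bash
python3 -m jog '[[[0,0,0.15],0],[[0,0,0.26],0],[[0,0,0.26],0],[[0,0,0.26],0]]' | egrep 'pos|force'
```

```text
tcp_pos: [0.5359, -0.1438, 0.1237]
wrist_force: [-6.3, 2.1, 16.3]
```

```bash
python3 -m jog '[[[-0.04,0.01,0.15],-0.08],[[-0.06,0.02,0.2],-0.16],[[-0.06,0.02,0.2],-0.25],[[-0.06,0.02,0.2],-0.35],[[-0.06,0.02,0.2],-0.35]]'
python3 -c "
from station import telemetry
s=telemetry.observe();print(s['qpos'].round(3),s['ft_torque'].round(3),s['wrist_force'].round(2))"
```

```text
time: 9.58
tcp_pos: [0.5369, -0.1441, 0.1239]
tool_rot: [[1.0, -0.014, 0.008], [-0.014, -1.0, -0.003], [0.008, 0.003, -1.0]]
wrist_force: [-0.8, -0.5, 14.7]
gripper_width: 0.0455
[ 0.679  0.283 -0.582  1.727  0.17   1.172 -1.533] [0.178 0.155 0.004] [-0.78 -0.45 14.71]
```

```bash
python3 -m jog '[[[0,0,0.15],-0.1],[[0,0,0.2],-0.2],[[0,0,0.2],-0.3],[[0,0,0.2],-0.4],[[0,0,0.2],-0.5],[[0,0,0.2],-0.6],[[0,0,0.2],-0.69],[[0,0,0.2],-0.69]]'
python3 -c "
from station import telemetry
import numpy as np
s=telemetry.observe();R=s['tool_rot'];print(np.degrees(np.arctan2(R[1,0],R[0,0])),s['qpos'].round(3),s['ft_torque'].round(3),s['wrist_force'].round(2))"
```

```text
time: 10.25
tcp_pos: [0.5386, -0.1438, 0.124]
tool_rot: [[0.776, 0.631, 0.012], [0.631, -0.776, -0.004], [0.007, 0.01, -1.0]]
wrist_force: [0.1, 3.5, 14.7]
gripper_width: 0.0454
39.119139737130325 [ 0.758  0.302 -0.679  1.722  0.207  1.176 -0.864] [ 0.579  0.156 -0.029] [ 0.14  3.48 14.66]
```

```bash
python3 -m jog '[[[0,0,0],0],[[0,0,-0.2],0],[[0,0,-0.5],0],[[0,0,-0.8],0],[[0,0,-0.8],0]]'
```

```text
time: 10.67
tcp_pos: [0.5384, -0.1438, 0.1323]
tool_rot: [[0.776, 0.631, 0.012], [0.631, -0.776, -0.004], [0.007, 0.011, -1.0]]
wrist_force: [-0.1, -0.1, 0.8]
gripper_width: 0.0454
```

```bash
python3 -m jog '[[[0,0,-0.5],0],[[0,0,-1],0],[[0,0,-1.5],0],[[0,0,-2],0],[[0,0,-2],0]]'
python3 - <<'E'
from station import telemetry,camera
from h import *
c=camera("side")
b=(290,150,380,240)
i=cv2.resize(c["image"][b[1]:b[3],b[0]:b[2],::-1],None,fx=6.6,fy=6.6,interpolation=cv2.INTER_CUBIC)
i=np.clip(i.astype(float)*1.6+20,0,255).astype(np.uint8)
cv2.imwrite("pics/g8.png",i)
E
```

```text
time: 11.08
tcp_pos: [0.5388, -0.1439, 0.1536]
tool_rot: [[0.776, 0.631, 0.013], [0.631, -0.776, -0.004], [0.008, 0.012, -1.0]]
wrist_force: [-0.3, 0.0, -0.4]
gripper_width: 0.0456
```

View pics/g8.png

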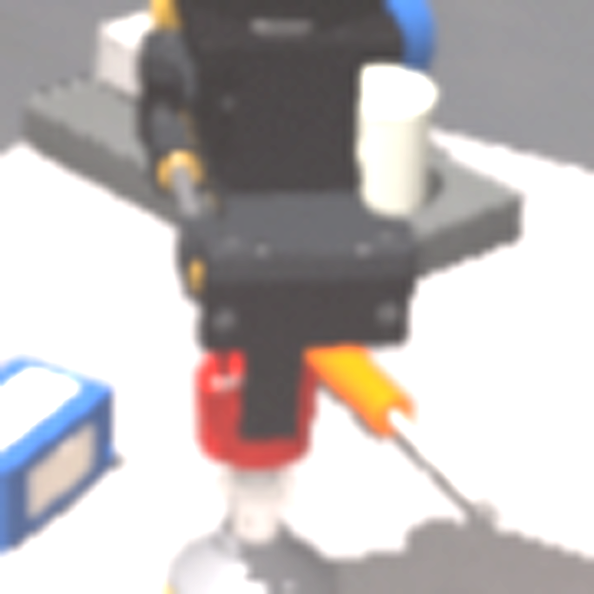

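The cap is off: the bare neck shows below it at (255,510), and the bottle stayed down. Now I'll lift and carry it to the dish.

```bash
python3 -m jog '[[[0,0,-1],0],[[0,0,-2.5],0],[[0,0,-4],0],[[0,0,-5.5],0],[[0,0,-7],0],[[0,0,-8],0],[[0,0,-8],0],[[0,0,-8],0]]' | egrep 'pos|force|width'
python3 -m jog '[[[1,-1.5,0],0],[[2.5,-4,0],0],[[4,-6.5,0],0],[[5.5,-9,0],0],[[7,-11.5,0],0],[[8.5,-14,0],0],[[10.5,-16.5,0],0],[[12,-19,0],0],[[13.5,-21.5,0],0],[[15,-24,0],0],[[16.5,-26.5,0],0],[[18,-29,0],0]]'| egrep 'pos|force|width'
python3 -m jog '[[[0.5,-0.5,0],0],[[0.5,-0.5,0],0],[[0.5,-0.5,0],0]]'
python3 - <<'E'
from station import telemetry,camera
from h import *
s=telemetry.observe();print(s['qpos'].round(3))
for n in("side","top"):
    c=camera(n); cv2.imwrite("pics/%s2.png"%n,c["image"][:,:,::-1])
E
```

```text
tcp_pos: [0.5376, -0.1436, 0.2331]
wrist_force: [-0.4, 0.0, 0.3]
gripper_width: 0.0459
tcp_pos: [0.4936, 0.196, 0.2299]
wrist_force: [0.5, -0.0, -0.5]
gripper_width: 0.046
time: 13.05
tcp_pos: [0.494, 0.2025, 0.229]
tool_rot: [[0.776, 0.631, 0.011], [0.631, -0.776, -0.006], [0.005, 0.011, -1.0]]
wrist_force: [0.6, 0.0, -0.5]
gripper_width: 0.0454
[ 0.342  0.215 -0.934  1.626  0.186  1.384 -1.502]
```

View pics/side2.png

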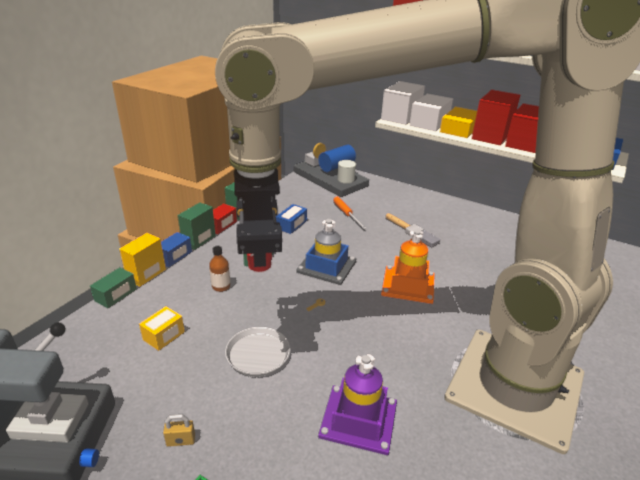

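View pics/top2.png

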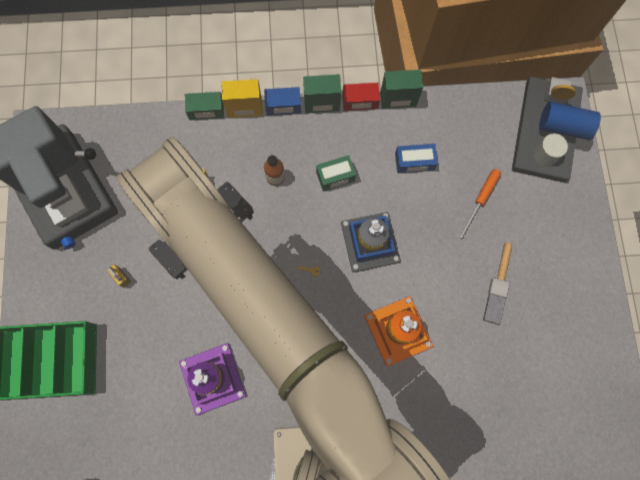

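The cap is held upright at side (260,260), over the line to the dish at (258,351). I'll shift 15 mm in y and come down.

```bash
python3 -m jog '[[[0.5,-0.6,1.5],0],[[0.95,-1.2,3],0],[[0.95,-1.2,4.5],0],[[0.95,-1.2,6],0],[[0.95,-1.2,7.5],0],[[0.95,-1.2,9],0],[[0.95,-1.2,10.5],0],[[0.95,-1.2,12],0],[[0.95,-1.2,13.5],0],[[0.95,-1.2,15],0],[[0.95,-1.2,16.5],0],[[0.95,-1.2,17.5],0]]'
python3 -m jog '[[[0,0,0.8],0],[[0,0,1.5],0],[[0,0,2],0],[[0,0,2],0]]'
python3 - <<'E'
from station import telemetry,camera
from h import *
c=camera("side")
b=(205,290,315,390)
i=cv2.resize(c["image"][b[1]:b[3],b[0]:b[2],::-1],None,fx=6,fy=6,interpolation=cv2.INTER_CUBIC)
i=np.clip(i.astype(float)*1.6+20,0,255).astype(np.uint8)
cv2.imwrite("pics/g9.png",i)
E
```

```text
time: 14.15
tcp_pos: [0.4965, 0.2135, 0.0527]
tool_rot: [[0.779, 0.627, 0.01], [0.627, -0.779, -0.007], [0.003, 0.012, -1.0]]
wrist_force: [-0.4, 0.1, -0.3]
gripper_width: 0.0456
time: 14.48
tcp_pos: [0.4966, 0.2129, 0.032]
tool_rot: [[0.779, 0.627, 0.009], [0.627, -0.779, -0.007], [0.003, 0.012, -1.0]]
wrist_force: [-0.1, 0.1, 0.3]
gripper_width: 0.0458
```

View pics/g9.png

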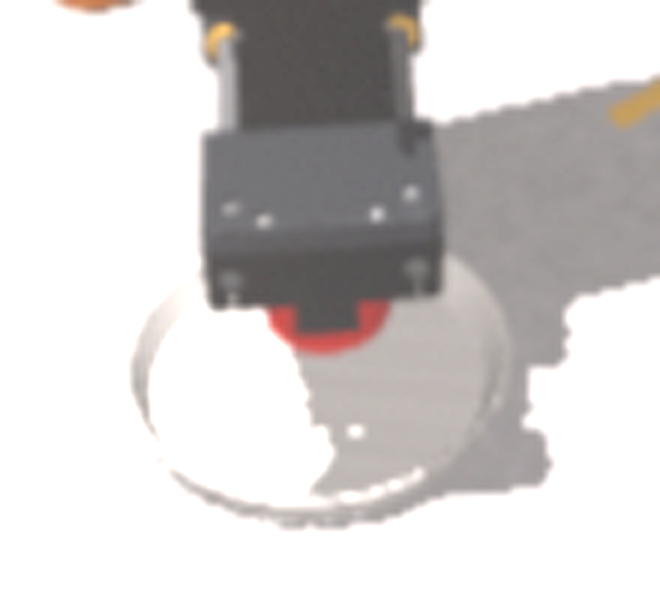

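The cap is over the dish, with its front rim at crop (325,350) and the dish floor centre near (318,385). I'll lower it in steps while watching the force.

```bash
python3 -m jog '[[[0,0,0.6],0],[[0,0,1.2],0],[[0,0,1.8],0],[[0,0,2.2],0],[[0,0,2.2],0]]'|egrep 'pos|force'
```

```text
tcp_pos: [0.4963, 0.2128, 0.0095]
wrist_force: [-1.1, -0.5, -0.6]
```

```bash
python3 -m jog '[[[0,0,0.2],0],[[0,0,0.4],0],[[0,0,0.5],0],[[0,0,0.5],0]]'|egrep 'pos|force'
```

```text
tcp_pos: [0.4963, 0.2127, 0.0044]
wrist_force: [-0.4, -0.0, -0.4]
```

```bash
python3 -m jog '[[[0,0,0.1],0],[[0,0,0.2],0],[[0,0,0.2],0]]'|egrep 'pos|force'
```

```text
tcp_pos: [0.4964, 0.2126, 0.0023]
wrist_force: [0.7, -0.2, 0.0]
```

```bash
python3 -m jog '[[[0,0,0.1],0],[[0,0,0.2],0],[[0,0,0.2],0]]'|egrep 'pos|force'
```

```text
tcp_pos: [0.4962, 0.2125, 0.0001]
wrist_force: [1.0, 0.0, 0.2]
```

```bash
python3 -m jog '[[[0,0,0.1],0],[[0,0,0.15],0],[[0,0,0.15],0]]'|egrep 'pos|force'
```

```text
tcp_pos: [0.4964, 0.2127, -0.0006]
wrist_force: [-4.8, -2.5, 10.8]
```

Contact is at TCP z of about -0.6 mm, as predicted for the cap rim on the dish floor. I'll ease the pressure, release and look.

```bash
python3 -m jog '[[[0,0,0],0],[[0,0,0],0],[[0,0,0],0]]' 4.5 8|egrep 'pos|force|wid'
python3 -m jog '[[[0,0,0],0],[[0,0,0],0],[[0,0,0],0],[[0,0,0],0],[[0,0,0],0]]' 6.5 8|egrep 'pos|force|wid'
python3 - <<'E'
from station import telemetry,camera
from h import *
c=camera("side")
b=(205,290,315,390)
i=cv2.resize(c["image"][b[1]:b[3],b[0]:b[2],::-1],None,fx=6,fy=6,interpolation=cv2.INTER_CUBIC)
i=np.clip(i.astype(float)*1.6+20,0,255).astype(np.uint8)
cv2.imwrite("pics/g10.png",i)
E
```

```text
tcp_pos: [0.4964, 0.2127, -0.0007]
wrist_force: [0.5, -0.1, 1.2]
gripper_width: 0.0466
tcp_pos: [0.4964, 0.2127, -0.0007]
wrist_force: [0.0, -0.2, -0.2]
gripper_width: 0.0637
```

View pics/g10.png

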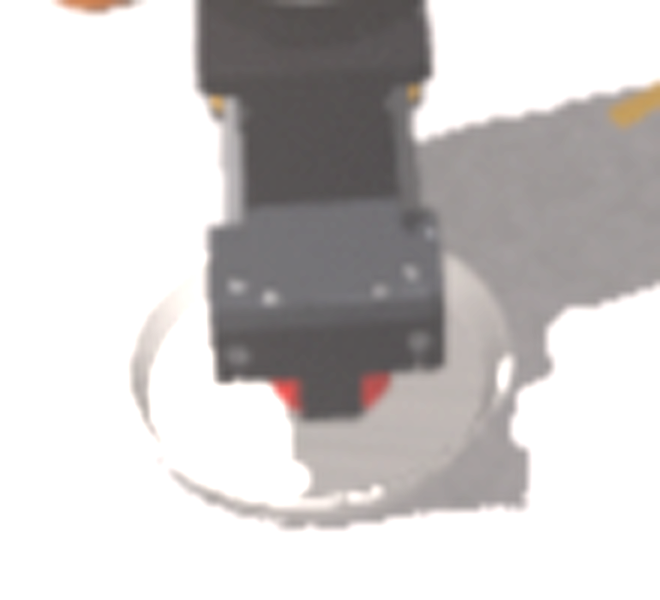

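The fingers are clear of the cap, which is red on both sides of the finger at crop (285,392) and (375,390). I'll withdraw straight up, then move aside for a clear view.

```bash
python3 -m jog '[[[0,0,-0.5],0],[[0,0,-1.5],0],[[0,0,-3],0],[[0,0,-5],0],[[0,0,-8],0],[[0,0,-11],0],[[0,0,-14],0],[[0,0,-17],0],[[0,0,-20],0],[[0,0,-20],0]]'|egrep 'pos|force|wid'
python3 -m jog '[[[-2,3,0],0],[[-4,6,0],0],[[-6,9,0],0],[[-8,12,0],0],[[-10,15,0],0],[[-12,18,0],0],[[-12,20,0],0],[[-12,20,0],0],[[-12,20,0],0]]'|egrep 'time|pos|force|wid'
python3 - <<'E'
from station import camera
from h import *
import pickle
S=camera("side");T=camera("top")
pickle.dump((S,T),open("end.pkl","wb"))
o=[]
for c,b in((S,(205,310,315,400)),(T,(170,220,280,310))):
    o.append(cv2.resize(c["image"][b[1]:b[3],b[0]:b[2],::-1],None,fx=3.6,fy=3.6,interpolation=cv2.INTER_CUBIC))
cv2.imwrite("pics/end.png",np.hstack(o))
cv2.imwrite("pics/endS.png",S["image"][:,:,::-1]); 
u=[]
for c,bx in((S,(215,320,300,385)),(T,(185,235,260,300))):
    m=mask(c["image"],(0,130,60),(6,255,255),bx);ys,xs=np.nonzero(m);print(len(xs),xs.min(),xs.max(),ys.min(),ys.max());u.append(((xs.min()+xs.max())/2,(ys.min()+ys.max())/2))
print(two(S,u[0],T,u[1]))
E
```

```text
tcp_pos: [0.4967, 0.2163, 0.206]
wrist_force: [0.1, 0.4, -0.7]
gripper_width: 0.065
time: 18.33
tcp_pos: [0.5289, -0.0152, 0.2082]
wrist_force: [0.6, 0.1, 0.8]
gripper_width: 0.0648
386 249 269 335 358
269 214 233 256 274
(array([0.49695892, 0.21320775, 0.01858282]), np.float64(0.0005705801853426759))
```

View pics/end.png

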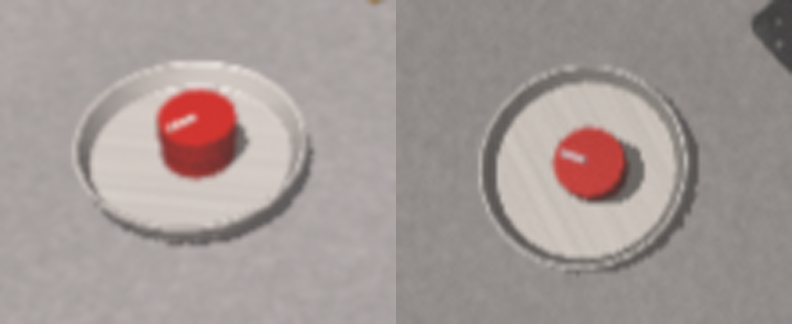

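View pics/endS.png

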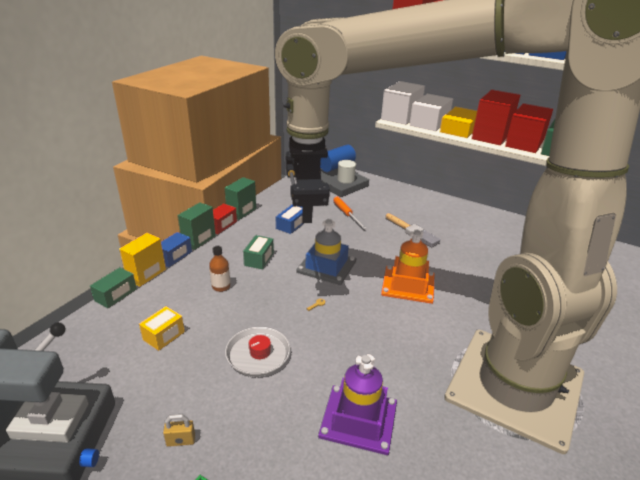

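The cap stands upright in the dish, white line up, at side (259,346) and top (223,265). Triangulation puts its centre about 5 mm from the dish centre. The dish and bystanders haven't moved, and the arm is clear.

```bash
python3 -m jog '[[[0,0,0],0],[[0,0,0],0],[[0,0,0],0]]'|egrep 'time|force'; python3 -c "
from station import env
print(env.sign_off())"
```

```text
time: 18.68
wrist_force: [-0.4, 0.4, -0.5]
the job is handed in; nothing more can be done
None
```

The solvent bottle is open. Its red cap stands upright in the steel dish, released, and I handed the job in at about 19 s of the 72 s allowed; no verdict is reported.

- **Opening:** I gripped the cap and pressed the bottle about 21 mm down to its seat. I then pushed the cap in about 4 mm at 15–17 N, turned it 60° anticlockwise and lifted it free. The highest wrist force I read was about 17.6 N in all, but I only read it between moves.
- **Placing:** The last pictures show the cap upright with its white line on top. Triangulation puts it about 5 mm from the dish centre. The dish and the other things on the bench look unmoved by eye. The arm is well clear, with wrist force near zero.
- **Disagreements:**
  - The fingertips seen by the cameras end about 12–20 mm above the reported TCP. I trusted the pictures, and the dish contact height bore this out.
  - The wrist force did not show the 2–5 N expected while the bottle slid.
  - The gripper read 45.5 mm on the 47 mm grip once squeezed hard.

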